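# Slide the mould's cover plate onto its locating pins

## Task

Close the mould: two metal plates lie on the raised decks of the mould base. Take the one whose two holes match the two pins in the sunk nest, slide it along the deck (do not lift it away) to over the nest and let it drop over the pins, so that it lies flat on the nest floor. Leave the other plate where it is.

Things in the scene. Friction and masses are not known exactly. Their poses are not given: they have to be found in the camera images.
- nest (a point): Centre of the nest floor (z 10 mm) of the fixed wooden mould base, 190 mm (its x) by 460 mm (its y). Beyond y = +75 and -75 mm it has raised decks, their tops 14 mm above this floor; the nest between is 150 mm long. Two steel pins stand on the floor at x = +50 and -50 mm, y = 0: 12 mm thick, 12 mm high, tips tapered. A plaster mould is inlaid flush between them. z up.
- cover_plate_grip (a point): Centre of the grip bar of the fitting plate: loose, aluminium, 160 (x) x 124 (y) x 8 mm, 0.3 kg, on either deck, within 0.12 rad of the nest's axes. Two 34 mm holes at x = +50 and -50 mm, y = 0, straight beside the bar. Wooden bar 18 (x) x 76 (y) x 22 mm on two posts; this point is over the plate's centre, 42 mm above its underside. z up. A half turn makes no difference.
- other_plate_grip (a point): The same point of the plate that does not fit, loose on the other deck: same outline, metal and grip bar, but its two holes lie on a diagonal, at (x, y) = (+50, +38) and (-50, -38) mm.
Not all that is in view belongs to the job. What is shaped like the part that bears cover_plate_grip but blue is not meant.

How it is judged:
At the end, for the whole second after the job is handed in: The fitting plate lies flat on the nest floor with the pins through its holes: grip centre under 44.5 mm above the floor (42 when seated), within 20 mm of the nest centre, square to the nest within 0.35 rad and level within 0.06 rad; the other plate is still on its deck, over 100 mm away (z of cover_plate_grip in the frame of nest below 0.0445 m and horizontal distance between cover_plate_grip and nest below 0.02 m and angle between the x axis of cover_plate_grip and the x axis of nest, either way round below 0.35 rad and angle between cover_plate_grip's own z axis and vertical below 0.06 rad and horizontal distance between cover_plate_grip and other_plate_grip above 0.1 m); the robot touches nothing.
It fails at once if the fitting plate is lifted away instead of slid (its grip bar centre over 95 mm above the table; 66 mm as it lies on the deck) (height (world z) of cover_plate_grip above 0.095 m).
It fails at once if the other plate is moved more than 30 mm (distance of other_plate_grip from where it was at the start of the episode above 0.03 m).
It also fails if it takes over 32 s, if anything falls off the work surface, if the arm or the gripper's body presses on something with over 40 N, if the wrist force passes 120 N, or if a joint passes its speed limit or range.

## Robot

A 7-joint arm with a two-finger parallel gripper is mounted at the origin on the work surface; the furniture and walls round the work are solid. World frame = base frame: x ahead of the robot, y to its left, z up, the work surface at z = 0. Lengths are in m, angles in rad, forces in N, time in s.
With the tool pointing down it reaches from about 0.4 to 0.85 m from the base axis. Payload 10.4 kg.
Tool frame: the origin (TCP) lies on the centre line of the jaws, within the pads' length; the fingertips stand 11 mm ahead of it and the grasp point (between the pads) lies 8 mm behind it (manip.finger_overhang is the distance from the TCP to the fingertips, in m); z points along the fingers, y is the line along which they close (so a half turn about z gives the same grasp; the last joint's range is limited). The gripper opens to 85 mm and grips with 20 to 120 N. Pads are 22 mm wide; open, the fingers measure 114 mm over their backs; the gripper's body (76 mm by 85 mm) begins 54 mm behind the grasp point. The pads swing forward as they close: fully open they stand 13 mm farther back than shut.
Start: joints at [1.132, 0.332, -0.065, 1.46, 0.022, 1.35, -0.088], TCP at [0.252, -0.572, 0.242] pointing down, gripper open.
Joint ranges: [-2.6, 2.6], [-0.5, 2.12], [-1.47, 1.34], [0.16, 2.42], [-1.27, 4.41], [0.06, 2.06], [-2.6, 2.6]. Speed limits (rad/s): [2.22, 2.22, 2.79, 2.79, 3.14, 3.14, 3.14].

## Interface

Orientations are given as a unit quaternion [x, y, z, w].
In Python, from workcell import manip, imaging, workorder gives the robot as it stands.
- The arm moves only by the tool jog_arm, never from a script. Its argument "deltas" is a list of rows, each an object with "gripper": the opening, from 0 (shut) to 1 (fully open); "offset": the shift along the tool's x, y, z in m, a list of three; "rotation": the turn, a rotation vector about the tool's x, y, z in degrees, a list of three. In form: [{"gripper": gripper, "offset": [tx, ty, tz], "rotation": [ax, ay, az]}, ...]. A call has 1 to 20 rows; each row shifts and turns the commanded pose from where the row before left it, along the tool's axes as they then stand; what a row does not reach is not made up. A row lasts 1/10 s, in which the tool goes at most 50 mm and 8.59 degrees, less where a joint would pass 70% of its speed; a pose out of reach is approached as far as the arm can. A call with a gripper value outside its range is refused whole. The fingers move at their own pace and stop on an object; "newtons" is the grip in N (left out, the last holds). Time passes only in rows, so rows that do not move let the fingers close. It gives the time, the measured TCP pose, the force, the opening and the grip force at its end, in the units of the state.
- manip.get_obs(): the state, without advancing time (a new reading comes with each control period).
- imaging.camera(name): name is "side" or "top"; returns the picture (480x640x3 uint8, blue, green, red); there is no depth.
- imaging.camera_model(name): a dict with "camera_matrix" (3x3 intrinsics, pixels), "world_to_cam" (4x4, takes a point from world to camera coordinates). Camera axes: x right, y up, looking along -z (the intrinsics and any distortion apply to the point x, -y, -z); pixel columns grow to the right and rows downward; lengths in m; the calibration is good to about 2 mm. A picture is of the moment at which its call begins. camera_model takes no time and is no camera call.
- workorder.hand_in(): hands the job in; it is judged then, once.
The state is a dict: "clock": time; "joint_pos": joint angles; "joint_velocities": joint speeds; "tau": joint torques, N m; "position": TCP position; "ee_rot": TCP orientation; "ft_force": force on the tool from outside, world axes, zero at the start; "torque": the same for the moment, N m; "grip_width": opening from 0.0 (shut) to 1.0 (fully open); "grasp_force": force on a finger pad.
Only numpy, scipy, OpenCV 4.12 (cv2) and the standard library are available. Lean on these libraries where they do the work, as an engineer would, in place of code of your own. Each camera call takes 0.05 s, during which the arm holds its last target. There are 200 camera calls.

## Working session

There is one attempt and no reset: what is moved stays moved. The work goes in short steps, Python scripts to look and compute and a tool call to move; the robot and the scene stay as the last step left them, time stands still between calls to the robot, and variables do not carry over. Pictures are saved under pics/ and viewed, at most 10 in all, crops included, and the job is handed in when it is done.

Besides the shell and the picture viewer there is one more tool, called in YAML: its name, and indented under it one key for each argument. jog_arm: Moves the arm, as the interface text tells. Its arguments: {"type":"object","properties":{"deltas":{"type":"array","items":{"type":"object","properties":{"gripper":{"type":"number"},"offset":{"type":"array","items":{"type":"number"}},"rotation":{"type":"array","items":{"type":"number"}}}}},"newtons":{"type":"number"}},"required":["deltas"]}

```bash
mkdir -p pics
python3 - <<'E'
from workcell import manip, imaging
import cv2
for n in("top","side"):
    cv2.imwrite(f"pics/{n}0.png",imaging.camera(n)); m=imaging.camera_model(n); print(n,m)
print(manip.get_obs())
E
```

```text
top {'camera_matrix': array([[537.46564449,   0.        , 323.1813515 ],
       [  0.        , 537.46564449, 229.61535734],
       [  0.        ,   0.        ,   1.        ]]), 'world_to_cam': array([[ 0.01405833, -0.99962853,  0.02334882,  0.00794883],
       [ 0.9922098 ,  0.01683713,  0.12343508, -0.4332818 ],
       [-0.12378236,  0.02143164,  0.99207793, -1.08523454],
       [ 0.        ,  0.        ,  0.        ,  1.        ]])}
side {'camera_matrix': array([[500.7979458 ,   0.        , 317.04116558],
       [  0.        , 500.7979458 , 234.33016422],
       [  0.        ,   0.        ,   1.        ]]), 'world_to_cam': array([[-0.80230951, -0.59663184,  0.01816287,  0.35370519],
       [ 0.29774805, -0.37364804,  0.87848349, -0.18677337],
       [-0.5173447 ,  0.71022362,  0.47742735, -0.74323835],
       [ 0.        ,  0.        ,  0.        ,  1.        ]])}
{'clock': 0.1, 'joint_pos': array([ 1.1324102 ,  0.33283591, -0.064746  ,  1.46083772,  0.02163074,
        1.34989612, -0.08852887]), 'joint_velocities': array([ 0.00027408, -0.00240872,  0.00027134, -0.00241239, -0.00034837,
        0.00076274,  0.00056921]), 'tau': array([ 2.47452139e-03, -6.26737905e+01,  4.98836150e-02, -3.92431068e+01,
        1.63883425e-02,  6.80137266e-03, -4.04879245e-05]), 'position': array([ 0.2523311 , -0.57145679,  0.24158796]), 'ee_rot': array([ 9.78463609e-01,  2.06418403e-01, -1.66820120e-04, -6.17946157e-04]), 'ft_force': array([ 0.06974185, -0.23180699, -1.3738205 ]), 'torque': array([ 0.05429571, -0.00650617, -0.010513  ]), 'grasp_force': 0.0, 'grip_width': 0.9981810435712446}
```

View pics/top0.png

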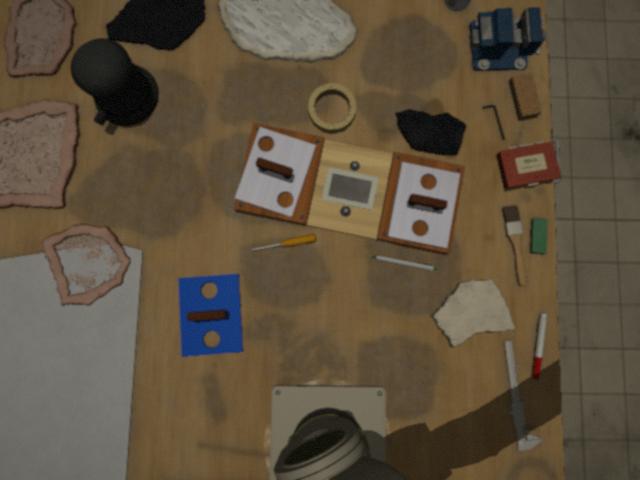

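View pics/side0.png

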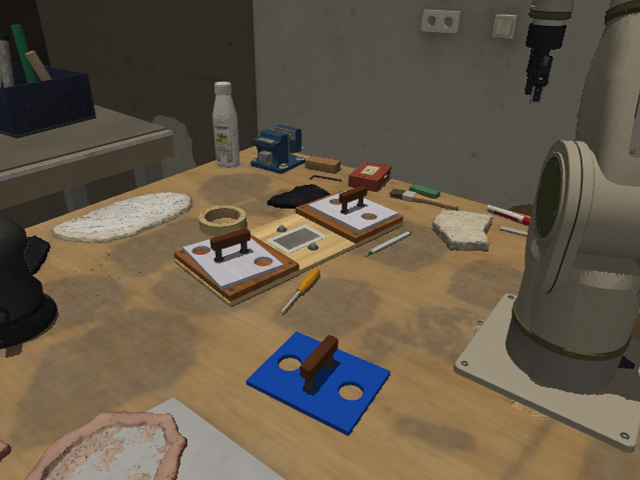

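The top view shows these candidates:
- The left plate at (275,170) has holes at (265,143) and (285,199), which lie on a diagonal to its bar.
- The right plate at (427,203) has holes at (428,182) and (419,228), which lie square to its bar.
- The blue plate at (210,316) is a decoy.

The right plate fits. The pins are at (355,165) and (345,211). Next I'll measure these and check the choice in a close crop.

```bash
cat > h.py <<'E'
from workcell import manip, imaging
import cv2, numpy as np
def ray(n,uv,z):
    m=imaging.camera_model(n);K=m["camera_matrix"];T=np.array(m["world_to_cam"])
    d=np.linalg.inv(K)@[uv[0],uv[1],1.];d=np.array([d[0],-d[1],-d[2]])
    R=T[:3,:3];c=-R.T@T[:3,3];w=R.T@d
    return c+w*(z-c[2])/w[2]
def proj(n,p):
    m=imaging.camera_model(n);c=m["world_to_cam"]@np.r_[p,1];q=m["camera_matrix"]@[c[0],-c[1],-c[2]];return q[:2]/q[2]
def blobs(mask,lo,hi):
    out=[]
    cs,_=cv2.findContours(mask.astype(np.uint8),cv2.RETR_EXTERNAL,cv2.CHAIN_APPROX_NONE)
    for c in cs:
        a=cv2.contourArea(c)
        if lo<a<hi: out.append((a,cv2.minAreaRect(c),c))
    return out
E
python3 - <<'E'
from h import *
im=cv2.imread("pics/top0.png")
c=im[110:260,225:475];cv2.imwrite("pics/crop0.png",cv2.resize(c,None,fx=3.2,fy=3.2,interpolation=cv2.INTER_CUBIC))
hsv=cv2.cvtColor(im,cv2.COLOR_BGR2HSV).astype(int)
roi=np.zeros(im.shape[:2],bool);roi[110:260,225:475]=1
H,S,V=hsv[...,0],hsv[...,1],hsv[...,2]
for p in[(250,180),(400,220),(428,182),(427,203),(355,165),(345,211),(350,190),(320,190),(395,160)]: print(p,hsv[p[1],p[0]])
pl=roi&(S<50)&(V>140)
for a,r,ct in blobs(pl,1500,9e3):
    P=cv2.boxPoints(r); w=np.array([ray("top",p,.032)[:2] for p in P]);print("plate",a,r,w.mean(0),np.linalg.norm(np.diff(w,axis=0),axis=1),"edge",w[1]-w[0])
    m=np.zeros(im.shape[:2],np.uint8);cv2.fillPoly(m,[ct],1)
    for a2,r2,_ in blobs((m>0)&(~pl),30,1000):print("  hole/bar",a2,np.round(r2[0],1),np.round(r2[1],1),r2[2],ray("top",r2[0],.03)[:2],"bar:",ray("top",r2[0],.072)[:2])
for a,r,_ in blobs(roi&(S<70)&(V<120),15,1500):print("grey",a,np.round(r[0],1),np.round(r[1],1),ray("top",r[0],.02)[:2])
E
```

```text
(250, 180) [173   7 151]
(400, 220) [170   5 151]
(428, 182) [ 14 182 101]
(427, 203) [ 13 202  53]
(355, 165) [20 16 96]
(345, 211) [21 19 96]
(350, 190) [14 37 76]
(320, 190) [ 20 120 134]
(395, 160) [ 13 175 105]
plate 4087.5 ((424.3077087402344, 204.46153259277344), (58.44260025024414, 73.73966217041016), 11.309932708740234) [ 0.4894243  -0.19502695] [0.15631467 0.12263379 0.15633832] edge [ 0.15329146 -0.03059419]
  hole/bar 243.0 [420.  227.5] [17. 18.] 90.0 [ 0.44052496 -0.18589922] bar: [ 0.43498585 -0.17733076]
  hole/bar 624.5 [426.9 203.4] [42.  17.3] 11.309932708740234 [ 0.49147959 -0.20081682] bar: [ 0.48399483 -0.19167874]
  hole/bar 250.5 [428. 181.] [18. 18.] 90.0 [ 0.53910707 -0.20355481] bar: [ 0.52980369 -0.19431218]
plate 4155.0 ((274.8000183105469, 171.10000610351562), (58.50212860107422, 74.31351470947266), 18.434947967529297) [0.55423121 0.11715241] [0.15768975 0.12320842 0.15735517] edge [ 0.15139832 -0.04409768]
  hole/bar 234.0 [284.5 199. ] [17. 18.] 0.0 [0.49532085 0.09587526] bar: [0.48768941 0.09368442]
  hole/bar 617.5 [274.6 169.7] [43.3 16.8] 18.43494987487793 [0.55699796 0.11793088] bar: [0.54701144 0.11489787]
  hole/bar 238.5 [265.5 143.5] [17. 17.] 90.0 [0.61281375 0.13841271] bar: [0.60069595 0.13459761]
grey 17.0 [388.5 257. ] [ 4. 25.] [ 0.37900973 -0.12179812]
grey 68.5 [265.6 246.8] [ 3.3 29.4] [0.39613916 0.13321019]
grey 53.0 [345. 211.] [8. 8.] [ 0.47397564 -0.03059068]
grey 534.0 [426.8 203.4] [40.2 15.3] [ 0.49329902 -0.20278975]
grey 903.5 [349.7 188. ] [41.  23.7] [ 0.52305263 -0.04003319]
grey 44.0 [354.5 165.5] [7. 7.] [ 0.5717695  -0.04983243]
grey 536.5 [274.6 169.6] [42.1 15.2] [0.5597005  0.11855615]
```

View pics/crop0.png

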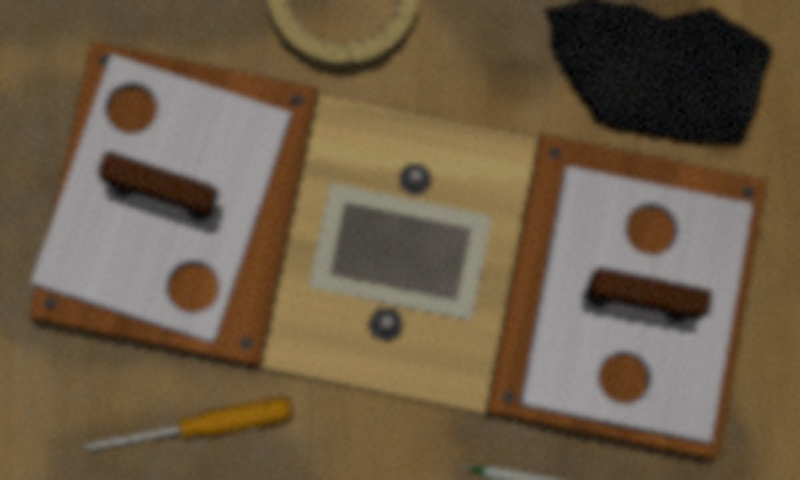

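The crop confirms the right plate is the fitting one: in the top image its holes are at (428,181) and (420,227.5), straight beside the bar at (427,203). The plate centre is (0.490, -0.195) and the nest is (0.523, -0.040), both at about -0.19 rad. The measured sizes also check out: 156x123 mm outline and 100 mm pitch.

jog_arm:
  deltas:
    - {"gripper": 1,"offset": [0.023,-0.0155,0.006],"rotation": [0,0,0]}
    - {"gripper": 1,"offset": [0.023,-0.0155,0.006],"rotation": [0,0,0]}
    - {"gripper": 1,"offset": [0.023,-0.0155,0.006],"rotation": [0,0,0]}
    - {"gripper": 1,"offset": [0.023,-0.0155,0.006],"rotation": [0,0,0]}
    - {"gripper": 1,"offset": [0.023,-0.0155,0.006],"rotation": [0,0,0]}
    - {"gripper": 1,"offset": [0.023,-0.0155,0.006],"rotation": [0,0,0]}
    - {"gripper": 1,"offset": [0.023,-0.0155,0.006],"rotation": [0,0,0]}
    - {"gripper": 1,"offset": [0.023,-0.0155,0.006],"rotation": [0,0,0]}
    - {"gripper": 1,"offset": [0.023,-0.0155,0.006],"rotation": [0,0,0]}
    - {"gripper": 1,"offset": [0.023,-0.0155,0.006],"rotation": [0,0,0]}
    - {"gripper": 1,"offset": [0.023,-0.0155,0.006],"rotation": [0,0,0]}
    - {"gripper": 1,"offset": [0.023,-0.0155,0.006],"rotation": [0,0,0]}
    - {"gripper": 1,"offset": [0.023,-0.0155,0.006],"rotation": [0,0,0]}
    - {"gripper": 1,"offset": [0.023,-0.0155,0.006],"rotation": [0,0,0]}
    - {"gripper": 1,"offset": [0.023,-0.0155,0.006],"rotation": [0,0,0]}
    - {"gripper": 1,"offset": [0.023,-0.0155,0.006],"rotation": [0,0,0]}

```text
clock: 1.7
position: [0.4892, -0.1952, 0.1458]
ee_rot: [0.978, 0.206, -0.0, -0.0]
ft_force: [1.2, -0.4, -0.5]
grip_width: 0.999
grasp_force: 0.0
```

jog_arm:
  deltas:
    - {"gripper": 1,"offset": [0,0,0],"rotation": [0,0,-7]}
    - {"gripper": 1,"offset": [0,0,0],"rotation": [0,0,-7]}
    - {"gripper": 1,"offset": [0,0,0],"rotation": [0,0,-7]}
    - {"gripper": 1,"offset": [0,0,0],"rotation": [0,0,-7]}
    - {"gripper": 1,"offset": [0,0,0],"rotation": [0,0,-7]}
    - {"gripper": 1,"offset": [0,0,0],"rotation": [0,0,-7]}
    - {"gripper": 1,"offset": [0,0,0],"rotation": [0,0,-7]}
    - {"gripper": 1,"offset": [0,0,0],"rotation": [0,0,-6.5]}
    - {"gripper": 1,"offset": [0,0,0],"rotation": [0,0,0]}
    - {"gripper": 1,"offset": [0,0,0],"rotation": [0,0,0]}

```text
clock: 2.7
position: [0.4888, -0.1963, 0.1461]
ee_rot: [0.771, 0.637, -0.0, -0.0]
ft_force: [0.2, -0.3, -0.1]
grip_width: 1.0
grasp_force: 0.0
```

```bash
cat >> h.py <<'E'
from scipy.spatial.transform import Rotation as Ro
def rep(target):
    o=manip.get_obs();R=Ro.from_quat(o["ee_rot"]).as_matrix()
    print("t",o["clock"],"p",o["position"].round(4),"y",R[:,1].round(3),"z",R[:,2].round(3),"F",o["ft_force"].round(1),"g",o["grip_width"],o["grasp_force"])
    print("tool offset",(R.T@(np.array(target)-o["position"])).round(4))
E
python3 - <<'E'
from h import *
rep([.490,-.195,.058])
for n in("top","side"): cv2.imwrite(f"pics/{n}1.png",imaging.camera(n))
im=cv2.imread("pics/side1.png");cv2.imwrite("pics/crop1.png",cv2.resize(im[60:310,160:460],None,fx=2.4,fy=2.4))
E
```

```text
t 2.7 p [ 0.4888 -0.1963  0.1461] y [ 0.982 -0.189 -0.   ] z [-0.  0. -1.] F [ 0.2 -0.3 -0.1] g 0.9998735091934787 0.0
tool offset [0.0015 0.001  0.0881]
```

View pics/crop1.png

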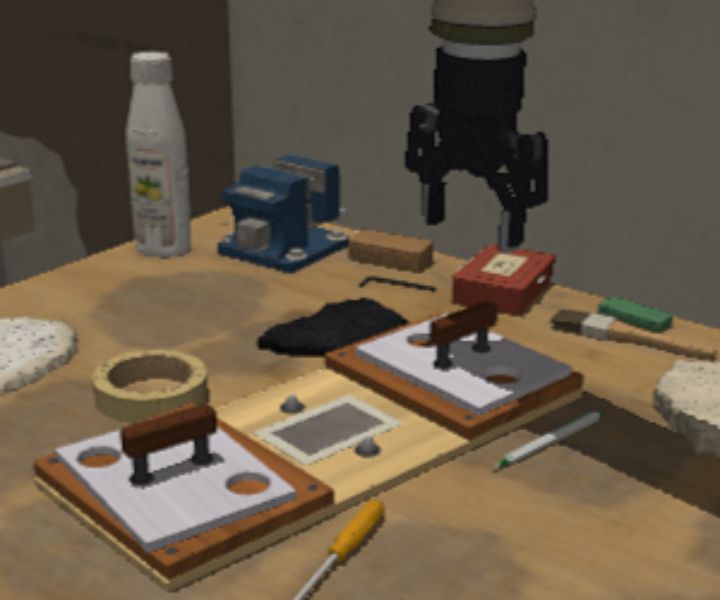

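The side crop shows the gripper at about (480,150), above the fitting plate's bar at (463,325), with its fingers straddling the bar. Next I'll descend 88 mm and close.

jog_arm:
  deltas:
    - {"gripper": 1,"offset": [0.0015,0.001,0.015],"rotation": [0,0,0]}
    - {"gripper": 1,"offset": [0,0,0.015],"rotation": [0,0,0]}
    - {"gripper": 1,"offset": [0,0,0.015],"rotation": [0,0,0]}
    - {"gripper": 1,"offset": [0,0,0.012],"rotation": [0,0,0]}
    - {"gripper": 1,"offset": [0,0,0.012],"rotation": [0,0,0]}
    - {"gripper": 1,"offset": [0,0,0.01],"rotation": [0,0,0]}
    - {"gripper": 1,"offset": [0,0,0.009],"rotation": [0,0,0]}
    - {"gripper": 1,"offset": [0,0,0],"rotation": [0,0,0]}
    - {"gripper": 1,"offset": [0,0,0],"rotation": [0,0,0]}
  newtons: 40

```text
clock: 3.7
position: [0.4904, -0.195, 0.0584]
ee_rot: [0.77, 0.638, 0.0, 0.0]
ft_force: [0.0, 0.0, 0.1]
grip_width: 1.004
grasp_force: 0.0
```

jog_arm:
  deltas:
    - {"gripper": 0.5,"offset": [0,0,0],"rotation": [0,0,0]}
    - {"gripper": 0.4,"offset": [0,0,0],"rotation": [0,0,0]}
    - {"gripper": 0.3,"offset": [0,0,0],"rotation": [0,0,0]}
    - {"gripper": 0.2,"offset": [0,0,0],"rotation": [0,0,0]}
    - {"gripper": 0.1,"offset": [0,0,0],"rotation": [0,0,0]}
    - {"gripper": 0,"offset": [0,0,0],"rotation": [0,0,0]}
    - {"gripper": 0,"offset": [0,0,0],"rotation": [0,0,0]}
    - {"gripper": 0,"offset": [0,0,0],"rotation": [0,0,0]}
  newtons: 40

```text
clock: 4.5
position: [0.4903, -0.195, 0.0586]
ee_rot: [0.77, 0.638, 0.0, 0.0]
ft_force: [-1.0, 0.7, 4.9]
grip_width: 0.203
grasp_force: 41.0
```

Run:
```python
from h import *
rep([.523,-.0402,.058])
```

```text
t 4.5 p [ 0.4903 -0.195   0.0586] y [ 0.983 -0.185  0.   ] z [ 0. -0. -1.] F [-1.   0.7  4.9] g 0.20252779333509052 40.99382221698761
tool offset [0.1582 0.0034 0.0005]
```

The bar is held at about 17 mm opening and 41 N. Next I'll slide it 158 mm along the deck.

jog_arm:
  deltas:
    - {"gripper": 0,"offset": [0.006,0,0],"rotation": [0,0,0]}
    - {"gripper": 0,"offset": [0.01,0,0],"rotation": [0,0,0]}
    - {"gripper": 0,"offset": [0.01,0.0005,0],"rotation": [0,0,0]}
    - {"gripper": 0,"offset": [0.01,0.0005,0],"rotation": [0,0,0]}
    - {"gripper": 0,"offset": [0.01,0.0005,0],"rotation": [0,0,0]}
    - {"gripper": 0,"offset": [0.01,0.0005,0],"rotation": [0,0,0]}
    - {"gripper": 0,"offset": [0.01,0.0005,0],"rotation": [0,0,0]}
    - {"gripper": 0,"offset": [0.01,0.0005,0],"rotation": [0,0,0]}
    - {"gripper": 0,"offset": [0.01,0,0],"rotation": [0,0,0]}
    - {"gripper": 0,"offset": [0.01,0,0],"rotation": [0,0,0]}
    - {"gripper": 0,"offset": [0.01,0,0],"rotation": [0,0,0]}
    - {"gripper": 0,"offset": [0.01,0,0],"rotation": [0,0,0]}
    - {"gripper": 0,"offset": [0.01,0,0],"rotation": [0,0,0]}
    - {"gripper": 0,"offset": [0.01,0,0],"rotation": [0,0,0]}
    - {"gripper": 0,"offset": [0.01,0,0],"rotation": [0,0,0]}
    - {"gripper": 0,"offset": [0.008,0,0],"rotation": [0,0,0]}
    - {"gripper": 0,"offset": [0.004,0,0],"rotation": [0,0,0]}
    - {"gripper": 0,"offset": [0,0,0],"rotation": [0,0,0]}
    - {"gripper": 0,"offset": [0,0,0],"rotation": [0,0,0]}

```text
clock: 6.4
position: [0.5222, -0.0404, 0.058]
ee_rot: [0.77, 0.638, -0.0, -0.0]
ft_force: [-0.1, -0.5, -3.4]
grip_width: 0.201
grasp_force: 39.9
```

Run:
```python
from h import *
rep([.523,-.0402,.045])
a=[imaging.camera("side")[150:330,160:440],imaging.camera("top")[110:260,225:475]]
cv2.imwrite("pics/c2.png",np.vstack([cv2.resize(x,(500,300)) for x in a]))
```

```text
t 6.4 p [ 0.5222 -0.0404  0.058 ] y [ 0.983 -0.185 -0.001] z [-0.001  0.    -1.   ] F [-0.1 -0.5 -3.4] g 0.20145759346379616 39.877867698669434
tool offset [0.0003 0.0008 0.013 ]
```

View pics/c2.png

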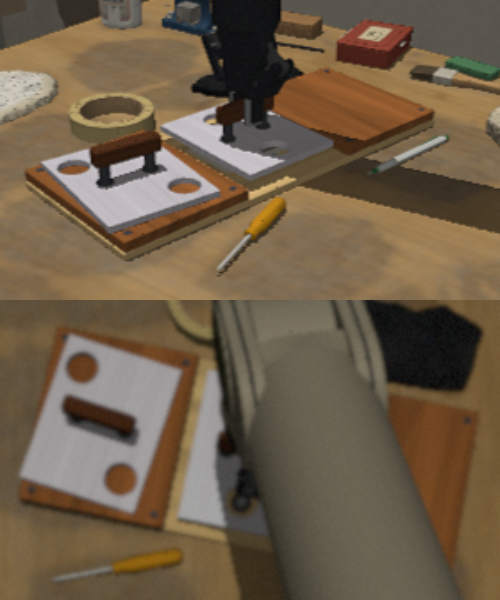

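The plate hangs level over the nest: in the stacked picture it is at (250,140) in the side half, and a pin shows in the near hole at (241,495) in the top half. The other plate hasn't moved. Lower it.

jog_arm:
  deltas:
    - {"gripper": 0,"offset": [0,0.001,0.003],"rotation": [0,0,0]}
    - {"gripper": 0,"offset": [0,0,0.003],"rotation": [0,0,0]}
    - {"gripper": 0,"offset": [0,0,0.003],"rotation": [0,0,0]}
    - {"gripper": 0,"offset": [0,0,0.002],"rotation": [0,0,0]}
    - {"gripper": 0,"offset": [0,0,0.002],"rotation": [0,0,0]}
    - {"gripper": 0,"offset": [0,0,0.0005],"rotation": [0,0,0]}
    - {"gripper": 0,"offset": [0,0,0],"rotation": [0,0,0]}
    - {"gripper": 0,"offset": [0,0,0],"rotation": [0,0,0]}

```text
clock: 7.3
position: [0.5235, -0.0404, 0.0449]
ee_rot: [0.77, 0.638, 0.0, 0.0]
ft_force: [0.2, -0.4, -2.9]
grip_width: 0.203
grasp_force: 39.9
```

It came down freely: -2.9 N is just the plate's weight, so it hangs about 1 mm above the floor. I'll release and retreat.

jog_arm:
  deltas:
    - {"gripper": 0.3,"offset": [0,0,0.0005],"rotation": [0,0,0]}
    - {"gripper": 0.5,"offset": [0,0,0],"rotation": [0,0,0]}
    - {"gripper": 0.8,"offset": [0,0,0],"rotation": [0,0,0]}
    - {"gripper": 1,"offset": [0,0,0],"rotation": [0,0,0]}
    - {"gripper": 1,"offset": [0,0,0],"rotation": [0,0,0]}
    - {"gripper": 1,"offset": [0,0,0],"rotation": [0,0,0]}
    - {"gripper": 1,"offset": [0,0,-0.005],"rotation": [0,0,0]}
    - {"gripper": 1,"offset": [0,0,-0.01],"rotation": [0,0,0]}
    - {"gripper": 1,"offset": [0,0,-0.015],"rotation": [0,0,0]}
    - {"gripper": 1,"offset": [0,0,-0.02],"rotation": [0,0,0]}
    - {"gripper": 1,"offset": [0,0,-0.02],"rotation": [0,0,0]}
    - {"gripper": 1,"offset": [0,0,-0.03],"rotation": [0,0,0]}
    - {"gripper": 1,"offset": [0,0,-0.03],"rotation": [0,0,0]}
    - {"gripper": 1,"offset": [0,0,-0.03],"rotation": [0,0,0]}

```text
clock: 8.7
position: [0.5233, -0.0402, 0.207]
ee_rot: [0.77, 0.638, 0.0, 0.001]
ft_force: [0.8, 0.2, -0.1]
grip_width: 0.996
grasp_force: 0.0
```

jog_arm:
  deltas:
    - {"gripper": 1,"offset": [-0.03,0,0],"rotation": [0,0,0]}
    - {"gripper": 1,"offset": [-0.03,0,0],"rotation": [0,0,0]}
    - {"gripper": 1,"offset": [-0.03,0,0],"rotation": [0,0,0]}
    - {"gripper": 1,"offset": [-0.03,0,0],"rotation": [0,0,0]}
    - {"gripper": 1,"offset": [-0.03,0,0],"rotation": [0,0,0]}
    - {"gripper": 1,"offset": [-0.03,0,0],"rotation": [0,0,0]}
    - {"gripper": 1,"offset": [-0.03,0,0],"rotation": [0,0,0]}
    - {"gripper": 1,"offset": [-0.03,0,0],"rotation": [0,0,0]}
    - {"gripper": 1,"offset": [0,0,0],"rotation": [0,0,0]}
    - {"gripper": 1,"offset": [0,0,0],"rotation": [0,0,0]}

```text
clock: 9.7
position: [0.479, -0.2764, 0.2054]
ee_rot: [0.77, 0.638, 0.0, 0.0]
ft_force: [-0.1, 0.5, 0.3]
grip_width: 0.998
grasp_force: 0.0
```

Run:
```python
from h import *
rep([.523,-.0402,.045])
a=[imaging.camera("side")[150:330,160:440],imaging.camera("top")[110:260,225:475]]
cv2.imwrite("pics/c3.png",np.vstack([cv2.resize(x,(500,300)) for x in a]))
```

```text
t 9.7 p [ 0.479  -0.2764  0.2054] y [ 0.983 -0.186  0.001] z [ 0.001 -0.    -1.   ] F [-0.1  0.5  0.3] g 0.9978963678186185 0.0
tool offset [ 0.2402 -0.0009  0.1604]
```

View pics/c3.png

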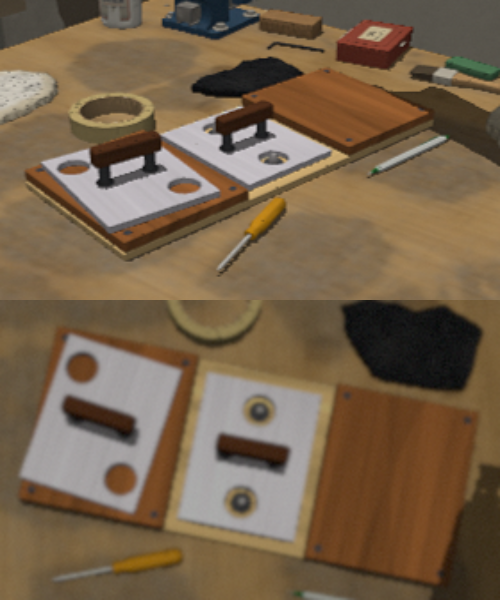

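In the top half, both pins stand centred in the holes at (259,411) and (241,501). The plate lies flat in the nest, and the other plate is untouched.

```bash
python3 -c "
from workcell import workorder
print(workorder.hand_in())"
```

```text
the job is handed in; nothing more can be done
None
```

I slid the fitting plate over the nest and lowered it onto the pins, and the last pictures show it flat with both pins through its holes and the other plate unmoved; the job is handed in at about 10 s, but `hand_in()` returned no verdict.

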